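Find the rattling pedal and hand it over

TASK

One of the three finished teal guitar pedals has a part loose inside: pick them up one at a time and shake each until you find the one that rattles, setting any pedal that does not rattle gently back down where it stood. Finish while still holding the rattling pedal in the gripper, held out level and still over the middle of the red-bordered handover mat, about 10 to 20 cm above it; do not put it down or let go, and leave the other things on the bench alone.

Things in the scene. Friction and masses are not known exactly. Their poses are not given: they have to be found in the camera images.
- case_a: one of three closed pedals, outwardly identical: teal die-cast box with cream top, 118 long (its x) x 60 wide (y) x 40 mm high (z, up). Origin: centre of the underside. Two black knobs (x +38, y +-14 mm) and a chrome footswitch (x -34 mm) rise to 53 mm above the underside. The long sides are plain flat metal: grip across the 60 mm width at mid length. 0.5 to 0.67 kg; inside: block_a
- case_b: outwardly the same as case_a; inside: block_b. Each pedal hides a 0.22 kg steel block, at the middle at the start. In two pedals it is pinned there (under 1 mm of play); in one, drawn afresh each time, it is loose and slides up to 34 mm either way along the pedal's x. Weights vary and do not tell which
- case_c: outwardly the same as case_a; inside: block_c. How the rattling one shows: shaken lengthwise, or rocked with one end down by 0.2 rad or more and then the other, the block slides and knocks on its end stops, and stays at that end when held level again: the moment about the grip's line of closing differs by about 0.14 N m between the two ends
- mat: red-bordered handover mat with a cream middle, 140 x 140 x 2 mm, fixed flat on the worktop on the far side of the pedals; origin: centre of its underside, z up
- enclosure: bystander: bare aluminium enclosure, an empty open box 112 x 60 x 31 mm, long along its x; origin: centre of the underside
- nutdriver: bystander: nut driver with red handle lying on the bench, 182 mm long along its x, 26 mm thick; origin: under its middle, on the bench
- knobcap: bystander: black knob cap, 21 mm diameter, 15 mm high; origin: centre of the underside
- footswitch: bystander: loose footswitch, 18 x 18 mm blue body with a chrome neck, 36 mm high; origin: centre of the underside

How it is judged:
By the outcome, as a careful person would: the job done as asked, in the order asked, and still so for the second after the job is handed in, while the arm keeps its last pose, push and grip.
It also fails if it takes over 72 s, if anything falls off the work surface, if the arm or the gripper's body presses on something with over 40 N, if the wrist force passes 120 N, or if a joint passes its speed limit or range.

ROBOT

A 6-joint arm with a two-finger parallel gripper is mounted at the origin on the work surface. World frame = base frame: x ahead of the robot, y to its left, z up, the work surface at z = 0. Lengths are in mm, angles in rad, forces in N, time in s.
With the tool pointing down it reaches from about 300 to 950 mm from the base axis. Payload 3.1 kg.
Tool frame: the origin (TCP) lies on the front face of the gripper's body, between the roots of the fingers; the fingertips stand 73 mm ahead of it and the grasp point (between the pads) lies 54 mm ahead of it; z points along the fingers, y is the direction in which the jaws open and shut (so a half turn about z gives the same grasp; the last joint's range is limited). The gripper opens to 85 mm and grips with 20 to 120 N. Pads are 22 mm wide; open, the fingers measure 114 mm over their backs; the gripper's body (76 mm by 85 mm) begins 54 mm behind the grasp point. The pads swing forward as they close: fully open they stand 13 mm farther back than shut.
Start: joints at [1.279, 0.308, 1.634, -0, 1.2, -0.07], TCP at [137.517, 609.69, 303.872] pointing down, gripper open.
Joint ranges: [-3.06, 3.06], [-0.79, 1.96], [0.05, 2.63], [-1.19, 4.34], [0.05, 2.64], [-2.94, 2.94]. Speed limits (rad/s): [2.79, 2.79, 3.14, 3.14, 3.14, 3.14].

INTERFACE

Orientations are given as a unit quaternion [x, y, z, w].
In Python, from plant import bot, claw, kinematics, monitor, cams, workorder gives the robot as it stands. Calls block until the motion is done:
- bot.move_to(position, orientation): joint-space move of the TCP to a pose.
- bot.movel(position, attitude=None, feed=150, f_stop=None): straight line of the TCP; attitude=None keeps the orientation; feed is the mean speed in mm/s. With f_stop (N) it stops when the force on the tool has changed by that much, and returns True; else False.
- bot.movej(angles): joint-space move.
- claw.move_gripper(opening): finger opening in mm; the grip force is fixed at half the most; returns when the fingers have stopped.
- bot.hold(seconds).
- kinematics.solve_ik(position, orientation): joint angles nearest the present ones, or None.
- monitor.observe(): the state.
- cams.capture(name): name is "scene" or "side" or "wrist"; returns the picture (420x560x3 uint8, red, green, blue); there is no depth.
- cams.camera_info(name): a dict with "fx", "fy", "cx", "cy" (pixels), "world_to_cam" (4x4, takes a point from world to camera coordinates). Camera axes: x right, y up, looking along -z (the intrinsics and any distortion apply to the point x, -y, -z); pixel columns grow to the right and rows downward; lengths in mm; the calibration is good to about 2 mm. The wrist camera is an equidistant fisheye: a pixel r from the principal point sees the ray r / f radians off the axis. A picture is of the moment at which its call begins: read the wrist's pose just before it. camera_info takes no time and is no camera call; for the wrist camera it gives the pose at the moment of the call.
A pose or a line that the arm cannot do raises bot.PlanningError and nothing moves.
- workorder.job_done(): hands the job in, once; it reports no verdict.
The state is a dict: "time": time; "joints": joint angles; "qvel": joint speeds; "tau": joint torques, N m; "ee_pos": TCP position; "tcp_rot": TCP orientation; "wrist_force": force on the tool from outside, world axes, zero at the start; "torque": the same for the moment, N m; "width": finger opening in mm.
Only numpy, scipy, OpenCV 4.12 (cv2) and the standard library are available. Lean on these libraries where they do the work, as an engineer would, in place of code of your own. Each camera call takes 0.05 s, during which the arm holds its last target.

## Working session

There is one attempt and no reset: what is moved stays moved. The work goes in short steps, each a Python script; the robot and the scene stay as the last script left them, time stands still between calls to the robot, and variables do not carry over. Pictures are saved under pics/ and viewed, and the job is handed in when it is done.

```bash
ls; mkdir -p pics; python3 - <<'E'
from plant import bot, claw, kinematics, monitor, cams, workorder
import cv2
s=monitor.observe(); print(s)
for n in ["scene","side","wrist"]:
    i=cams.camera_info(n); print(n,i)
    cv2.imwrite(f"pics/{n}0.png",cams.capture(n)[:,:,::-1])
E
```

```text
pics
{'time': 0.0, 'joints': array([ 1.27930484e+00,  3.09025793e-01,  1.63518641e+00, -4.28943950e-06,
        1.19965553e+00, -6.97369695e-02]), 'qvel': array([-7.82010104e-05, -1.38364127e-03,  1.23373520e-03, -5.93560256e-04,
       -2.61485974e-04, -6.77641970e-04]), 'tau': array([ 2.56401327e-04, -4.15238142e+01, -2.76674062e+01, -2.22118319e-04,
        9.86256549e-03,  1.43468608e-06]), 'ee_pos': array([137.32809083, 609.06614918, 302.63397927]), 'tcp_rot': array([ 1.10649367e-01,  9.93858855e-01, -1.11939792e-03, -2.02375880e-04]), 'wrist_force': array([ 0.1887331 , -0.0895507 , -0.38907149]), 'torque': array([ 0.00435181, -0.01169268,  0.01163867]), 'width': 85.08708228988189}
scene {'fx': 482.8063137925194, 'fy': 482.8063137925194, 'cx': 281.2009196064486, 'cy': 211.738533448749, 'world_to_cam': array([[ 5.78104373e-01,  8.15961673e-01,  1.37173432e-03,
        -3.15336392e+02],
       [-6.05065337e-01,  4.27556374e-01,  6.71633445e-01,
         3.33775402e+02],
       [ 5.47440656e-01, -3.89104221e-01,  7.40882334e-01,
        -1.45742999e+03],
       [ 0.00000000e+00,  0
[... 290 characters left out ...]
1, -5.10419850e-01,  8.20645866e-01,
        -1.79641111e+02],
       [-3.33066647e-01,  7.50363529e-01,  5.70982648e-01,
        -6.81518940e+02],
       [ 0.00000000e+00,  0.00000000e+00,  0.00000000e+00,
         1.00000000e+00]])}
wrist {'fx': 325.19226210127806, 'fy': 325.19226210127806, 'cx': 284.719974796247, 'cy': 214.5466774483703, 'world_to_cam': array([[ 2.19102363e-01,  9.75698680e-01, -2.49824406e-03,
        -6.24076514e+02],
       [-9.41398447e-01,  2.10725572e-01, -2.63369887e-01,
         3.36989143e+01],
       [-2.56443207e-01,  6.00568078e-02,  9.64691692e-01,
        -3.79701521e+02],
       [ 0.00000000e+00,  0.00000000e+00,  0.00000000e+00,
         1.00000000e+00]])}
```

View pics/scene0.png

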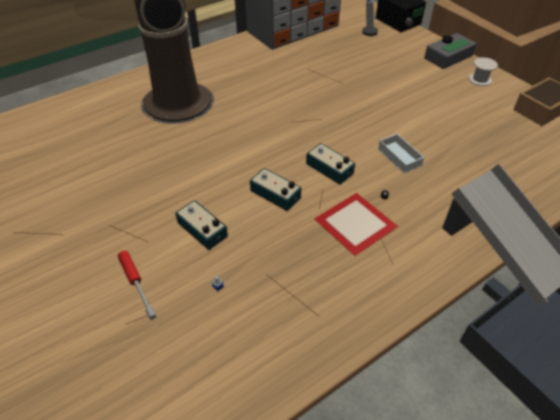

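View pics/side0.png

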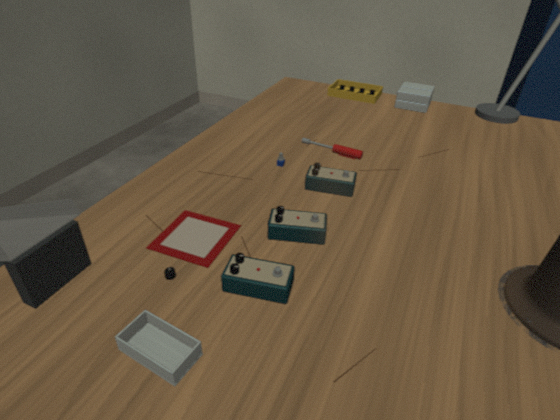

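View pics/wrist0.png

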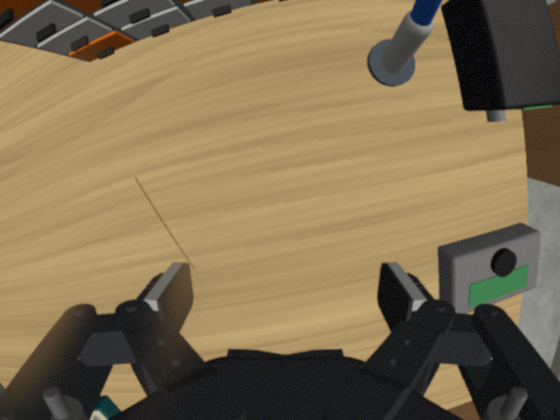

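```bash
cat > h.py <<'E'
from plant import bot, claw, kinematics, monitor, cams, workorder
import numpy as np, cv2
from scipy.spatial.transform import Rotation as R
def ray(n,uv,z,info=None):
    i=info or cams.camera_info(n); M=i["world_to_cam"]; Rm=M[:3,:3]; c=-Rm.T@M[:3,3]
    uv=np.atleast_2d(uv).astype(float); x=(uv[:,0]-i["cx"])/i["fx"]; y=(uv[:,1]-i["cy"])/i["fy"]
    d=np.c_[x,-y,-np.ones(len(x))]@Rm
    t=(z-c[2])/d[:,2]; return (c+t[:,None]*d)
def proj(n,p):
    i=cams.camera_info(n);M=i["world_to_cam"];q=np.atleast_2d(p)@M[:3,:3].T+M[:3,3]
    return np.c_[i["cx"]+i["fx"]*q[:,0]/-q[:,2], i["cy"]-i["fy"]*q[:,1]/-q[:,2]]
E
python3 - <<'E'
import cv2,numpy as np
a=cv2.imread('pics/scene0.png')[140:260,165:405]; b=cv2.imread('pics/side0.png')[150:310,140:380]
cv2.imwrite('pics/z1.png',cv2.resize(a,None,fx=3.3,fy=3.3,interpolation=cv2.INTER_CUBIC)); cv2.imwrite('pics/z2.png',cv2.resize(b,None,fx=3.3,fy=3.3,interpolation=cv2.INTER_CUBIC))
for n,ps in (('scene',[(276,184),(330,158),(356,215),(262,195),(240,160)]),('side',[(298,218),(258,270),(330,175),(297,233),(200,237),(240,180)])):
    im=cv2.cvtColor(cv2.imread(f'pics/{n}0.png'),cv2.COLOR_BGR2HSV)
    print(n,[im[p[1],p[0]].tolist() for p in ps])
E
```

```text
scene [[17, 64, 171], [14, 76, 164], [17, 40, 200], [93, 97, 29], [16, 110, 176]]
side [[5, 140, 115], [4, 147, 106], [22, 58, 128], [99, 111, 46], [23, 42, 133], [15, 118, 119]]
```

View pics/z1.png

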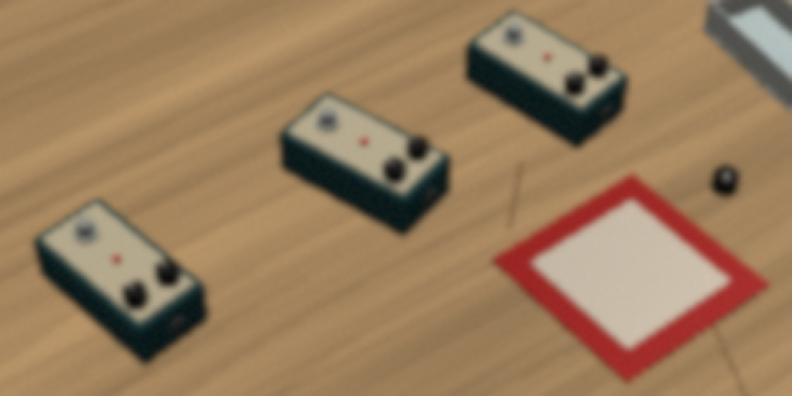

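View pics/z2.png

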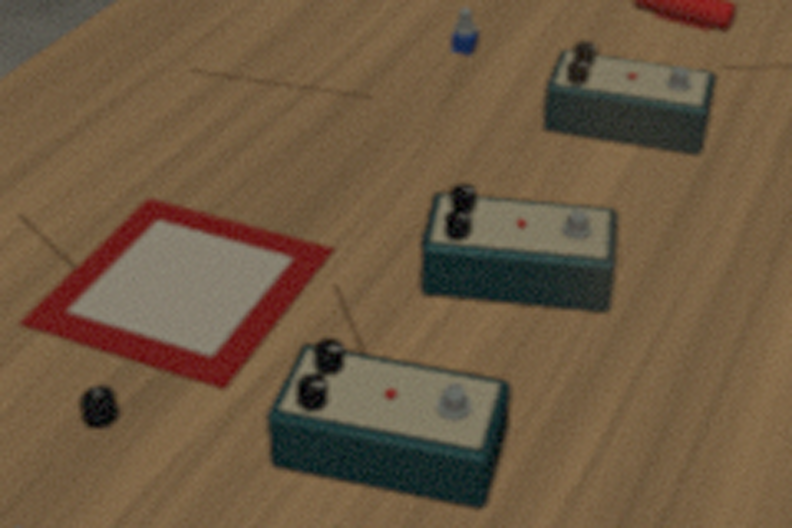

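```bash
cat > loc.py <<'E'
from h import *
def find(n,im,ctrs,st,vis=None):
    lab=cv2.cvtColor(im,cv2.COLOR_BGR2HSV); out=[]
    f=cv2.GaussianBlur(lab,(3,3),0)
    cream=((f[:,:,1]<st)&(f[:,:,2]>70)&(f[:,:,0]<45)).astype(np.uint8)
    for c in ctrs:
        m=np.zeros_like(cream); cv2.circle(m,c,42,1,-1); m&=cream
        k,l,s,_=cv2.connectedComponentsWithStats(m)
        j=1+np.argmax(s[1:,4]); ys,xs=np.where(l==j)
        w=ray(n,np.c_[xs,ys],40.)[:,:2].astype(np.float32)
        (cx,cy),(a,b),th=cv2.minAreaRect(w)
        if a<b: a,b=b,a; th+=90
        out.append((cx,cy,a,b,th)); print(n,c,s[j,4],np.round((cx,cy,a,b,th),1), w.mean(0).round(1))
        if vis is not None: vis[l==j]=(255,0,255)
    return out
if __name__=="__main__":
    for n,cs,st in (('scene',[(200,218),(276,184),(330,158)],93),('side',[(330,175),(298,220),(258,272)],85)):
        im=cv2.imread(f'pics/{n}0.png'); v=im.copy(); find(n,im,cs,st,v)
        cv2.imwrite(f'pics/v_{n}.png',v[120:320,130:410].repeat(2,0).repeat(2,1))
    # mat
    for n in('scene','side'):
        im=cv2.imread(f'pics/{n}0.png'); f=cv2.cvtColor(im,cv2.COLOR_BGR2HSV)
        m=(((f[:,:,0]<8)|(f[:,:,0]>172))&(f[:,:,1]>150)&(f[:,:,2]>60)).astype(np.uint8)
        k,l,s,_=cv2.connectedComponentsWithStats(m); j=1+np.argmax(s[1:,4]); ys,xs=np.where(l==j)
        print(n,cv2.minAreaRect(ray(n,np.c_[xs,ys],2.)[:,:2].astype(np.float32)))
E
python3 loc.py
```

```text
scene (200, 218) 849 [ 493.4 -188.   121.1   67.    10.4] [ 486.2 -184.1]
scene (276, 184) 704 [495.7  20.4 121.7  60.8  21.6] [490.1  18.5]
scene (330, 158) 632 [506.3 171.8 127.2  90.9  11.3] [495.4 186.3]
side (330, 175) 399 [ 476.3 -187.7   92.3   53.4   10.5] [ 477.1 -187.2]
side (298, 220) 712 [491.1  15.9 111.1  52.9  17.7] [485.9  14.8]
side (258, 272) 1186 [498.8 183.6 111.8  59.6  11.3] [492.8 183.4]
scene ((677.8533935546875, 119.19279479980469), (139.5515594482422, 140.2663116455078), 2.7538816928863525)
side ((674.5213623046875, 119.95545959472656), (139.318115234375, 140.0113067626953), 2.7453346252441406)
```

```bash
python3 - <<'E'
import cv2,numpy as np
a=cv2.imread('pics/v_scene.png');b=cv2.imread('pics/v_side.png')
cv2.imwrite('pics/v.png',cv2.resize(np.vstack([a,b]),(420,600)))
E
```

```text
(no output)
```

View pics/v.png

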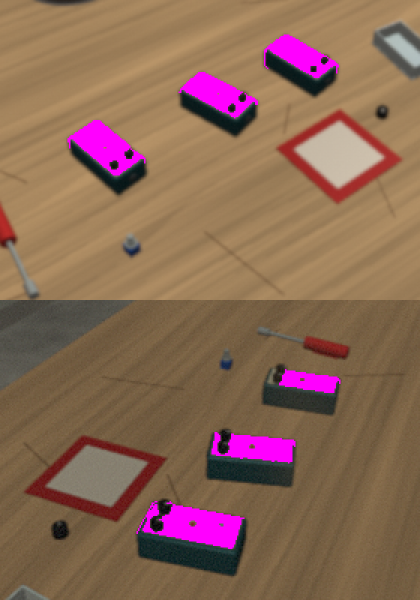

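```bash
cat > loc2.py <<'E'
from h import *
def find(n,im,ctrs,st):
    f=cv2.GaussianBlur(cv2.cvtColor(im,cv2.COLOR_BGR2HSV),(3,3),0)
    cream=((f[:,:,1]<st)&(f[:,:,2]>75)&(f[:,:,0]<40)).astype(np.uint8)
    cream=cv2.morphologyEx(cream,cv2.MORPH_CLOSE,np.ones((3,3),np.uint8))
    cream=cv2.morphologyEx(cream,cv2.MORPH_OPEN,cv2.getStructuringElement(cv2.MORPH_ELLIPSE,(5,5)))
    for c in ctrs:
        m=np.zeros_like(cream); cv2.circle(m,c,42,1,-1); m&=cream
        k,l,s,_=cv2.connectedComponentsWithStats(m)
        j=1+np.argmax(s[1:,4]); ys,xs=np.where(l==j)
        w=ray(n,np.c_[xs,ys],40.)[:,:2].astype(np.float32)
        h=cv2.convexHull(w); M=cv2.moments(h)
        th=.5*np.arctan2(2*M['mu11'],M['mu20']-M['mu02'])
        print(n,np.round(cv2.minAreaRect(h)[0]+cv2.minAreaRect(h)[1],1),'hullc',round(M['m10']/M['m00'],1),round(M['m01']/M['m00'],1),'th',round(np.degrees(th),1),'A',round(M['m00']))
    red=(((f[:,:,0]<10)|(f[:,:,0]>172))&(f[:,:,1]>105)).astype(np.uint8)
    for c in ctrs:
        m=np.zeros_like(red); cv2.circle(m,c,12,1,-1); m&=red
        ys,xs=np.where(m)
        if len(xs): print('dot',len(xs),ray(n,(xs.mean(),ys.mean()),40.)[0].round(1))
for n,cs,st in (('scene',[(200,218),(276,184),(330,158)],88),('side',[(330,175),(298,220),(258,272)],85)):
    find(n,cv2.imread(f'pics/{n}0.png'),cs,st)
E
python3 loc2.py
```

```text
scene [ 487.8 -182.9  111.2   53.8] hullc 487.0 -183.2 th 10.4 A 5788
scene [491.   19.3 110.6  53.7] hullc 489.7 19.4 th 19.4 A 5630
scene [496.2 187.9 111.8  54.1] hullc 496.0 187.6 th 11.9 A 5766
side [ 477.2 -188.4   89.4   51.2] hullc 476.6 -188.5 th 11.8 A 4273
side [480.2  11.5  89.1  51.1] hullc 480.6 12.2 th 16.5 A 4240
side [488.9 181.3  88.5  51.6] hullc 488.1 180.8 th 9.9 A 4333
dot 3 [493.   15.3  40. ]
dot 8 [497.9 183.2  40. ]
```

```bash
cat >> h.py <<'E'
def quat(th,tilt=0.):  # th: pedal yaw rad; tilt about tool y
    y=np.array([-np.sin(th),np.cos(th),0]); z=np.array([0,0,-1.]); x=np.cross(y,z)
    r=R.from_matrix(np.c_[x,y,z])*R.from_euler('y',tilt); return r.as_quat()
def tcp(g,th,tilt=0.):  # TCP pos for grasp point g
    q=quat(th,tilt); return np.array(g,float)-54*R.from_quat(q).as_matrix()[:,2], q
def shot(n,name):
    i=cams.camera_info(n); im=cams.capture(n)[:,:,::-1].copy(); cv2.imwrite(f'pics/{name}.png',im); return i,im
def rayw(i,uv,z):
    M=i["world_to_cam"];Rm=M[:3,:3];c=-Rm.T@M[:3,3]
    uv=np.atleast_2d(uv).astype(float); d=(uv-[i["cx"],i["cy"]])/i["fx"]; r=np.linalg.norm(d,axis=1)+1e-9
    v=np.c_[np.sin(r)*d[:,0]/r,-np.sin(r)*d[:,1]/r,-np.cos(r)]@Rm
    return c+((z-c[2])/v[:,2])[:,None]*v
E
python3 - <<'E'
from h import *
for n,ps in (('scene',[(200.5,218.5),(275.3,183.0),(330.8,157.6)]),('side',[(331.5,173.),(297.9,217.9),(258.5,269.4)])):
    print(n,ray(n,ps,40.).round(1)[:,:2].tolist())
P=[(497,186,11),(492,17.5,18),(490,-185,11)]
for p in P:
  for z in (25,150):
   for t in (-.35,0,.35):
    a,q=tcp((p[0],p[1],z),np.radians(p[2]),t); j=kinematics.solve_ik(a,q); print(p,z,t,None if j is None else np.round(j,2))
a,q=tcp((676,119.5,170),np.radians(11)); print(kinematics.solve_ik(a,q))
a,q=tcp((497,186,190),np.radians(11)); bot.move_to(a,q); print(monitor.observe()['time'],monitor.observe()['ee_pos'],a)
import pickle; i,im=shot('wrist','w1'); pickle.dump(i,open('w1.pkl','wb'))
E
```

```text
scene [[491.0, -184.2], [494.6, 18.5], [500.4, 186.3]]
side [[488.0, -186.2], [491.9, 16.9], [496.3, 183.9]]
(497, 186, 11) 25 -0.35 [ 0.3   0.36  2.2  -0.15  0.24 -1.32]
(497, 186, 11) 25 0 [ 0.28  0.46  1.97 -0.    0.71 -1.49]
(497, 186, 11) 25 0.35 [ 0.26  0.63  1.73  0.03  1.13 -1.52]
(497, 186, 11) 150 -0.35 [ 0.3   0.09  2.17 -0.07  0.53 -1.41]
(497, 186, 11) 150 0 [ 0.28  0.25  1.93 -0.    0.96 -1.49]
(497, 186, 11) 150 0.35 [ 0.26  0.45  1.7   0.02  1.34 -1.51]
(492, 17.5, 18) 25 -0.35 [-0.15  0.31  2.28  0.58  0.28 -2.57]
(492, 17.5, 18) 25 0 [-0.05  0.4   2.06 -0.    0.68 -1.94]
(492, 17.5, 18) 25 0.35 [ 0.01  0.57  1.83 -0.12  1.08 -1.8 ]
(492, 17.5, 18) 150 -0.35 [-0.15  0.02  2.24  0.28  0.58 -2.25]
(492, 17.5, 18) 150 0 [-0.05  0.18  2.02 -0.    0.94 -1.94]
(492, 17.5, 18) 150 0.35 [ 0.01  0.38  1.8  -0.11  1.3  -1.83]
(490, -185, 11) 25 -0.35 [-0.58  0.37  2.18  0.64  0.41 -2.92]
(490, -185, 11) 25 0 [-0.44  0.45  1.99 -0.    0.7  -2.21]
(490, -185, 11) 25 0.35 [-0.34  0.6   1.77 -0.2   1.08 -1.98]
(490, -185, 11) 150 -0.35 [-0.58  0.11  2.15  0.4   0.67 -2.63]
(490, -185, 11) 150 0 [-0.44  0.24  1.95 -0.    0.95 -2.21]
(490, -185, 11) 150 0.35 [-0.34  0.42  1.75 -0.18  1.29 -2.03]
[ 1.11558420e-01  4.99673817e-01  1.53587181e+00 -4.44089210e-16
  1.10604703e+00 -1.65122412e+00]
2.1667 [496.95365163 186.7005342  244.17655102] [497. 186. 244.]
```

View pics/w1.png

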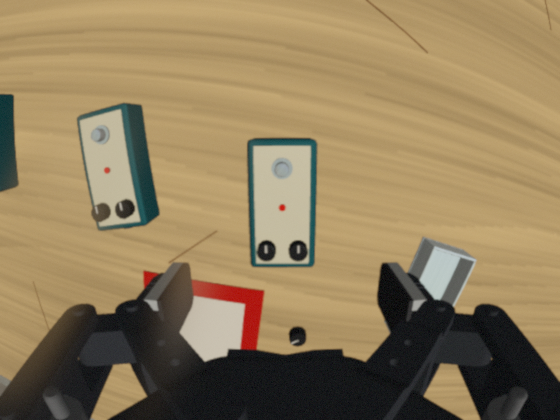

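```bash
cat > wl.py <<'E'
from h import *
def wloc(i,im,c,r=75,z=40.):
    f=cv2.GaussianBlur(cv2.cvtColor(im,cv2.COLOR_BGR2HSV),(3,3),0)
    cream=((f[:,:,1]<85)&(f[:,:,2]>90)&(f[:,:,0]<45)).astype(np.uint8)
    m=np.zeros_like(cream); cv2.circle(m,c,r,1,-1); m&=cream
    m=cv2.morphologyEx(m,cv2.MORPH_OPEN,np.ones((3,3),np.uint8))
    k,l,s,_=cv2.connectedComponentsWithStats(m); j=1+np.argmax(s[1:,4]); ys,xs=np.where(l==j)
    w=rayw(i,np.c_[xs,ys],z)[:,:2].astype(np.float32); (cx,cy),(a,b),th=cv2.minAreaRect(cv2.convexHull(w))
    if a<b: a,b=b,a; th+=90
    th=(th+90)%180-90
    red=(((f[:,:,0]<8)|(f[:,:,0]>172))&(f[:,:,1]>130)).astype(np.uint8); mm=np.zeros_like(red); cv2.circle(mm,c,15,1,-1); red&=mm
    ys,xs=np.where(red); d=rayw(i,(xs.mean(),ys.mean()),z)[0,:2] if len(xs) else None
    print('wrist',np.round((cx,cy,a,b,th),1),'dot',d); return cx,cy,a,b,th,d
if __name__=="__main__":
    import pickle
    i=pickle.load(open('w1.pkl','rb')); im=cv2.imread('pics/w1.png')
    wloc(i,im,(282,207)); wloc(i,im,(107,170))
E
python3 wl.py
```

```text
wrist [497.9 185.  106.2  48.4  11.1] dot [498.20144572 185.25686025]
wrist [493.8  14.9 107.5  52.5  17.7] dot [493.4011951   15.58201698]
```

```bash
cat > act.py <<'E'
from h import *
GZ=24.
T=lambda: monitor.observe()['time']
def meas(th):
    F=[];M=[]
    for _ in range(6):
        s=monitor.observe(); F.append(s['wrist_force']);M.append(s['torque']); bot.hold(0.04)
    F=np.mean(F,0);M=np.mean(M,0); y=np.array([-np.sin(th),np.cos(th),0])
    print('t %.2f F %s M.y %.4f M %s w %.2f'%(T(),F.round(2),M@y,M.round(3),monitor.observe()['width']),flush=True); return M@y
def pick(x,y,th):
    a,q=tcp((x,y,GZ),th)
    print('stop',bot.movel(a,q,feed=120,f_stop=12),T(),monitor.observe()['ee_pos'].round(1))
    claw.move_gripper(50); bot.hold(.15); s=monitor.observe(); print('grip',T(),s['width'],s['wrist_force'].round(1),s['ee_pos'].round(1))
def rock(x,y,th,z=120.,A=.35):
    g=(x,y,z); a0,q0=tcp(g,th); bot.movel(a0,q0,feed=100); bot.hold(.25); m=[meas(th)]
    for s in (A,-A):
        a,q=tcp(g,th,s); bot.move_to(a,q); bot.hold(.25); bot.move_to(a0,q0); bot.hold(.3); m.append(meas(th))
    return m
E
python3 - <<'E'
from act import *
th=np.radians(11.1); pick(498,185,th); print(rock(498,185,th)); shot('wrist','w2'); print(T())
E
```

```text
stop False 3.75 [498.7 185.2  78.8]
grip 4.2583 59.27299196222723 [-0.6 -0.4  5.2] [498.7 185.   79. ]
t 5.87 F [-0.28 -0.04 -5.09] M.y 0.0167 M [-0.001  0.017  0.003] w 59.07
t 7.60 F [-0.11 -0.17 -5.65] M.y 0.0732 M [0.013 0.077 0.005] w 58.72
t 9.40 F [ 0.22 -0.22 -4.99] M.y -0.0748 M [ 0.008 -0.075  0.01 ] w 59.11
[np.float64(0.01670683304597678), np.float64(0.07317894432101822), np.float64(-0.07478619515928107)]
9.45
```

View pics/w2.png

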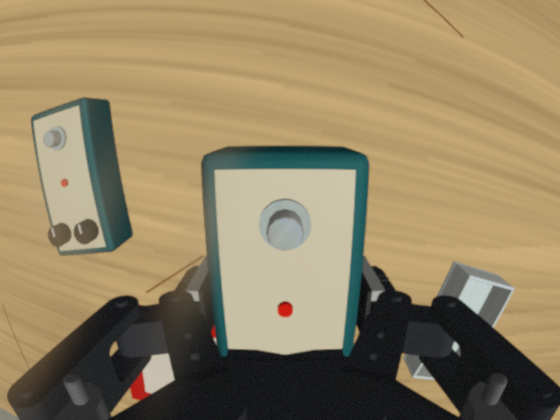

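```bash
python3 - <<'E'
from act import *
th=np.radians(11.1); print(rock(498,185,th))
a,q=tcp((498,185,176),th); bot.movel(a,q,feed=100)
a,q=tcp((676,119.5,176),th); bot.movel(a,q,feed=100); bot.hold(.6); s=monitor.observe(); print(T(),s['ee_pos'],a,np.abs(s['qvel']).max(),s['width'])
for n in('side','scene','wrist'): shot(n,n+'3')
b=cv2.imread('pics/side3.png')[60:300,80:330]; c=cv2.imread('pics/scene3.png')[60:300,200:450]
cv2.imwrite('pics/m3.png',cv2.resize(np.hstack([b,c]),(800,384),interpolation=cv2.INTER_CUBIC))
E
```

```text
t 10.20 F [-0.06 -0.04 -5.45] M.y -0.0641 M [ 0.022 -0.061  0.001] w 59.09
t 11.93 F [-0.52  0.34 -5.44] M.y 0.0725 M [-0.032  0.068  0.011] w 59.19
t 13.73 F [-0.28 -0.24 -5.3 ] M.y -0.0670 M [ 0.026 -0.063  0.001] w 59.26
[np.float64(-0.06413796492549627), np.float64(0.0724527526813178), np.float64(-0.06696023601934471)]
17.0917 [675.98761675 119.50994447 229.97359446] [676.  119.5 230. ] 0.0023383851543274277 59.12222699731497
```

View pics/m3.png

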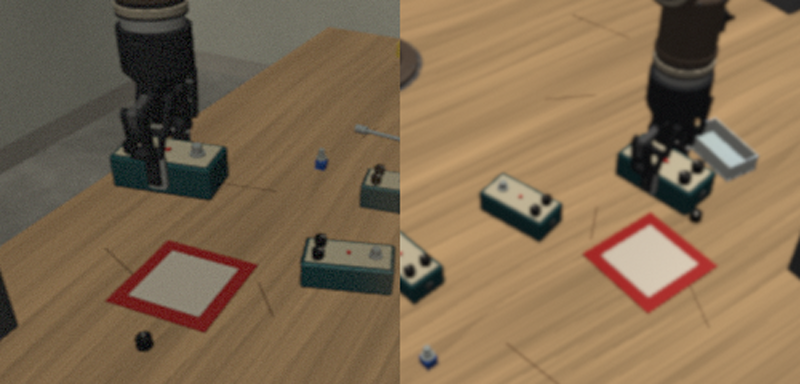

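View pics/wrist3.png

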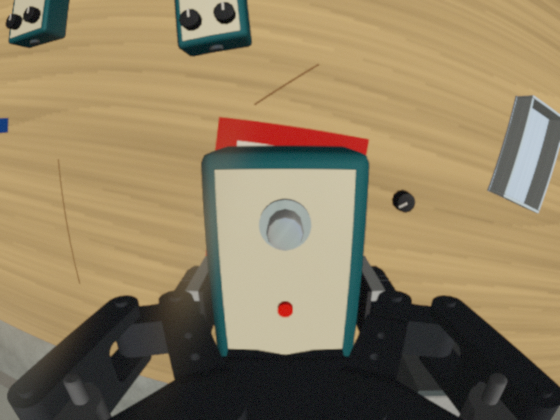

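```bash
python3 - <<'E'
from h import *
th=np.radians(11.1); r=R.from_euler('z',th).as_matrix(); b=np.array([676,119.5,152])
for n,o in(('side',(80,60)),('scene',(200,60))):
    im=cv2.imread(f'pics/{n}3.png'); im=cv2.resize(im,None,fx=4,fy=4,interpolation=cv2.INTER_CUBIC)
    c=np.array([[x,y,z] for z in(0,40) for x,y in((59,30),(59,-30),(-59,-30),(-59,30))])@r.T+b
    p=((proj(n,c)+.5)*4).astype(int)
    for k in(0,4): cv2.polylines(im,[p[k:k+4]],True,(0,255,0),1)
    x,y=p.mean(0).astype(int); cv2.imwrite(f'pics/{n}4.png',im[y-220:y+220,max(0,x-300):x+300])
E
```

```text
(no output)
```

View pics/side4.png

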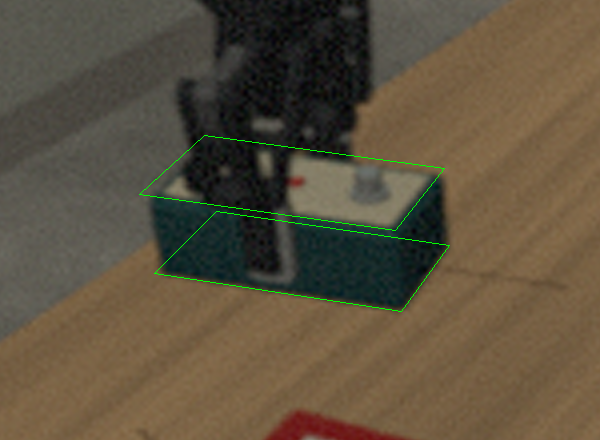

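View pics/scene4.png

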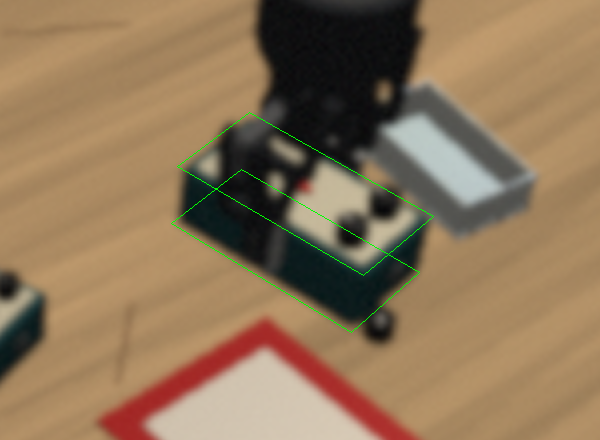

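```bash
python3 - <<'E'
from act import *
bot.hold(.3); s=monitor.observe(); print(s['time'],s['ee_pos'],s['width'],s['wrist_force']); print(workorder.job_done())
E
```

```text
17.5417 [676.00656168 119.48958838 229.99106097] 58.82396386796219 [ 0.36278335 -0.40694202 -5.03355169]
the job is handed in; nothing more can be done
None
```

The first pedal I picked up was the rattling one. It stood nearest the enclosure, at about (498, 185) mm. I handed the job in at 17.5 s with that pedal still in the gripper over the handover mat, and I never touched the other two pedals or the bystanders.

- **Rattle:** I rocked it ±0.35 rad end to end. Back level, the moment about the grip line read +0.073 N m after one end was down and -0.075 N m after the other. A second rock gave +0.072 and -0.067, so the swing of about 0.14–0.15 N m matches the loose block.
- **Final pose:** The TCP was at (676.0, 119.5, 230.0) mm. That puts the pedal over the middle of the mat with its underside about 150 mm above it. The jaw width was steady at about 59 mm and the arm was at rest.
- **Level and slip:** The predicted box outline matched the side and scene pictures to a few mm. The wrist view of the pedal looked the same before and after the move, so it had not slipped in the grip.
- **Disagreement:** The two fixed cameras differed by about 2–4 mm on pedal positions and on the mat's x. I took the mat centre as their mean, and the wrist camera's pedal fix fell between or within about 1 mm of the two.

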